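# Draw out the headshell tray, shut the others

### The arm

A 7-joint arm with a two-finger parallel gripper is mounted at the origin on a cart in front of the work surface, level with it; the furniture and walls round the work are solid. World frame = base frame: x ahead of the robot, y to its left, z up, the work surface at z = 0. Lengths are in m, angles in degrees, forces in N, time in s.
With the tool pointing down it reaches from about 0.4 to 0.9 m from the base axis. Payload 5.5 kg.
Tool frame: the origin (TCP) lies midway between the tips of the shut fingers; the grasp point (between the pads) lies 19 mm behind it (arm.pinch_z is the distance from the TCP to the grasp point, in m); z points along the fingers, y is the line along which they close (so a half turn about z gives the same grasp; the last joint's range is limited). The gripper opens to 92 mm and grips with 3 to 60 N. Pads are 19 mm wide; open, the fingers measure 130 mm over their backs; the gripper's body (75 mm by 190 mm) begins 47 mm behind the grasp point.
Start: joints at [-54.992, 28.699, -24.465, 88.831, 12.651, 65.22, -12.049], TCP at [0.222, 0.611, 0.227] pointing down, gripper open.
Joint ranges: [-164.97, 164.97], [-17.58, 116.51], [-87.97, 89.64], [11.32, 138.91], [-80.73, 260.73], [10.89, 115.49], [-147.41, 147.41]. Speed limits (degrees/s): [147.25, 147.25, 180, 180, 180, 180, 180].

### API

Orientations are given as a 3x3 rotation matrix whose columns are the frame's x, y, z axes.
In Python, from cell import arm gives the robot as it stands.
- The arm moves only by the tool carry_out, never from a script. Its argument "increments" is a list of rows, each a list of 7 numbers: the turn, a rotation vector about the tool's x, y, z as a fraction of full scale, then the shift along the tool's x, y, z as a fraction of full scale, then the opening, from 0 (shut) to 1 (fully open). A call has 1 to 10 rows; each row shifts and turns the commanded pose from where the row before left it, along the tool's axes as they then stand; what a row does not reach is not made up. Full scale, the value 1, is 200 mm for a shift and pi/4 rad for a turn. A row lasts 1/12 s, in which the tool goes at most 41.7 mm and 7.16 degrees, less where a joint would pass 70% of its speed; a pose out of reach is approached as far as the arm can. A call with a number of a shift or a turn outside -1 to 1 is refused whole. A call with a gripper value outside its range is refused whole. The fingers move at their own pace and stop on an object; "newtons" is the grip in N (left out, the last holds). Time passes only in rows, so rows that do not move let the fingers close. It gives the time, the measured TCP pose, the force, the opening and the grip force at its end, in the units of the state.
- arm.sense(): the state, without advancing time (a new reading comes with each control period).
- arm.camera(name): name is "scene" or "top" or "wrist"; returns a dict with "img" (420x560x3 uint8, blue, green, red), "vfov" (degrees; the focal length in pixels is half the picture's height over the tangent of half this angle, whatever the lens; pixels are square), "cx", "cy" (the principal point, pixels), "rvec" (rotation vector, rad) and "tvec" (3), from world to camera coordinates, as OpenCV has them; the wrist camera has in their place "hand_eye" (4x4, takes a point from camera to tool coordinates, whose origin is the TCP and whose axes are the flange's). Camera axes: x right, y down, z forward; pixel columns grow to the right and rows downward; lengths in m; the calibration is good to about 2 mm. A picture is of the moment at which its call begins: read the wrist's pose just before it. There is no depth.
- arm.sign_off(): hands the job in; it is judged then, once.
The state is a dict: "t": time; "joint_positions": joint angles; "dq": joint speeds; "tau": joint torques, N m; "ee_pos": TCP position; "eef_rot": TCP orientation; "contact_force": force on the tool from outside, world axes, zero at the start; "moment": the same for the moment, N m; "gripper_width": finger opening in m; "grasp_force": force on a finger pad.
Only numpy, scipy, OpenCV 4.12 (cv2) and the standard library are available. Lean on these libraries where they do the work, as an engineer would, in place of code of your own. Each camera call takes 0.05 s, during which the arm holds its last target. There are 200 camera calls.

### The job

All three trays of the small-parts rack have been left ajar. Hook a fingertip behind the front lip of the tray that holds the headshell and draw that tray out along its runners to its stop, and push the other two trays fully home, in any order. Leave the parts lying in their trays, lift nothing, and do not disturb the bearing, screwdriver and tape on the bench.

Things in the scene. Friction and masses are not known exactly. Their poses are not given: they have to be found in the camera images.
- rack: grey small-parts rack fixed on the bench, 226 mm wide (y), 40 mm high. Origin: on the bench, mid-width, 75 mm behind the case's front edge, 105 mm before its back. x points to its closed back, the trays come out along -x, z up. From 8 mm in front of the origin to the back it is roofed by a clear dust cover 37 to 40 mm above the bench; before that the trays are open above.
- tray0 (a joint): left (+y) tray of the rack: how far it is drawn out along the rack's -x, in m; 0 = fully home, 0.10 = fully out, both hard stops. About 2 N of friction; stays where it is left. Behind its lip it is empty for 61 mm (62 mm wide, side walls 18 mm high), back to an 8 mm high rib; the part lies behind the rib.
- tray0_lip (a point): top of the left (+y) tray's front lip, mid-width, at its inner face, 37 mm above the bench; moves with the tray, axes as the rack's. The lip is an upright aluminium wall 67 mm wide, 5 mm thick (outer face 5 mm towards -x), with a bead on top to 40 mm. The tray's floor is 12 mm above the bench. When home, the lip's outer face stands 8 mm proud of the case.
- tray1 (a joint): middle tray of the rack: how far it is drawn out along the rack's -x, in m; 0 = fully home, 0.10 = fully out, both hard stops. About 2 N of friction; stays where it is left. Behind its lip it is empty for 61 mm (62 mm wide, side walls 18 mm high), back to an 8 mm high rib; the part lies behind the rib.
- tray1_lip (a point): top of the middle tray's front lip, mid-width, at its inner face, 37 mm above the bench; moves with the tray, axes as the rack's. The lip is an upright aluminium wall 67 mm wide, 5 mm thick (outer face 5 mm towards -x), with a bead on top to 40 mm. The tray's floor is 12 mm above the bench. When home, the lip's outer face stands 8 mm proud of the case.
- tray2 (a joint): right (-y) tray of the rack: how far it is drawn out along the rack's -x, in m; 0 = fully home, 0.10 = fully out, both hard stops. About 2 N of friction; stays where it is left. Behind its lip it is empty for 61 mm (62 mm wide, side walls 18 mm high), back to an 8 mm high rib; the part lies behind the rib.
- tray2_lip (a point): top of the right (-y) tray's front lip, mid-width, at its inner face, 37 mm above the bench; moves with the tray, axes as the rack's. The lip is an upright aluminium wall 67 mm wide, 5 mm thick (outer face 5 mm towards -x), with a bead on top to 40 mm. The tray's floor is 12 mm above the bench. When home, the lip's outer face stands 8 mm proud of the case.
- headshell_mid (a point): centre of the black cartridge headshell, a flat plate with a finger lift and a tube at one end, 56 x 36 x 20 mm, loose in one of the trays
- counterweight_mid (a point): centre of the counterweight, a plain grey metal drum with a hole, 38 mm diameter, 22 mm high, loose in another tray
- pulley_mid (a point): centre of the motor pulley, a small two-stepped wheel, 24 mm diameter, 20 mm high, loose in the third tray
- bearing: bystander: black bearing housing with a flange on a barrel, 62 mm diameter, 68 mm high, standing on the bench; origin at the centre of its underside
- screwdriver: bystander: screwdriver 170 mm long, 25 mm thick, lying on the bench; origin below its middle, x along it to the blade
- tape: bystander: roll of tape lying flat, 96 mm diameter, 25 mm high; origin at the centre of its underside

How it is judged:
By the outcome, as a careful person would: the job done as asked, in the order asked, and still so for the second after the job is handed in, with the robot touching nothing.
It also fails if it takes over 48 s, if anything falls off the work surface, if the arm or the gripper's body presses on something with over 40 N, if the wrist force passes 120 N, or if a joint passes its speed limit or range.

## Working session

There is one attempt and no reset: what is moved stays moved. The work goes in short steps, Python scripts to look and compute and a tool call to move; the robot and the scene stay as the last step left them, time stands still between calls to the robot, and variables do not carry over. Pictures are saved under pics/ and viewed, at most 10 in all, crops included, and the job is handed in when it is done.

Besides the shell and the picture viewer there is one more tool, called as name(argument=value, ...) on one line, values as JSON. carry_out: Moves the arm, as the interface text tells. Shift numbers are shares of 200 mm and turn numbers shares of pi/4 rad, none past 1 either way. Its arguments: {"type":"object","properties":{"increments":{"type":"array"},"newtons":{"type":"number"}},"required":["increments"]}

```bash
mkdir -p pics; python3 - <<'E'
from cell import arm
import cv2,pickle
s=arm.sense();print(s['t'],s['ee_pos'],s['eef_rot'],s['gripper_width'])
for n in('scene','top'):
    c=arm.camera(n);cv2.imwrite(f'pics/{n}0.png',c['img']);pickle.dump(c,open(n+'.pkl','wb'))
    print(n,c['vfov'],c['cx'],c['cy'],c['rvec'],c['tvec'])
E
```

```text
0.0 [0.22134535 0.6104142  0.22569843] [[-9.40135648e-01  3.40799753e-01 -7.00996856e-04]
 [ 3.40800470e-01  9.40133985e-01 -1.76947287e-03]
 [ 5.59950486e-05 -1.90244458e-03 -9.99998189e-01]] 0.09208723729421713
scene 56.48970842059422 274.24075878899504 208.8388109607542 [ 2.39420809 -1.17261962  0.32267317] [-0.33154531  0.33547642  0.85133142]
top 48.16731958195723 288.365764453767 205.4023384151696 [ 2.20451429 -2.18950956  0.03939341] [-0.05357929  0.45319767  1.25973946]
```

View pics/scene0.png

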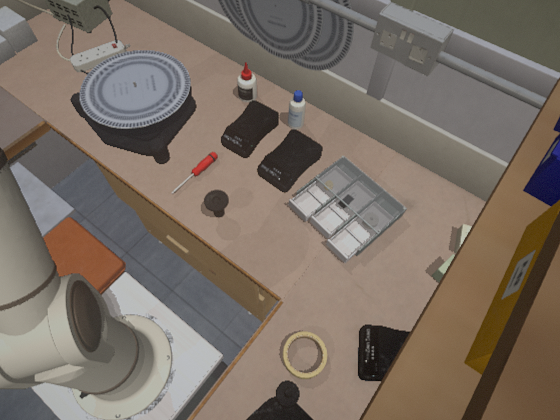

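View pics/top0.png

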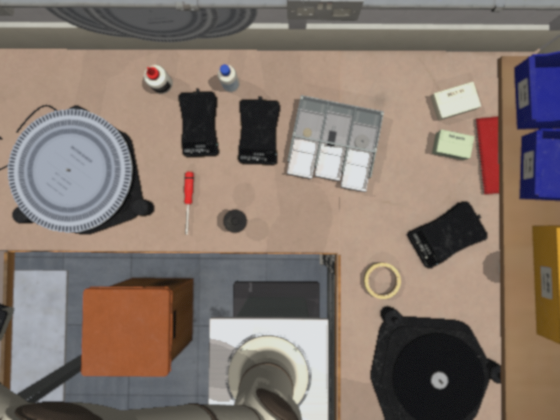

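The scene and top views show the rack at about (335,145) in the top view. The bearing is at (235,220), the screwdriver at (189,200) and the tape at (382,281). I'll crop the rack next.

```bash
python3 - <<'E'
import cv2
a=cv2.imread('pics/top0.png')[90:200,275:395]
cv2.imwrite('pics/crop1.png',cv2.resize(a,None,fx=5,fy=5,interpolation=cv2.INTER_CUBIC))
E
```

```text
(no output)
```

View pics/crop1.png

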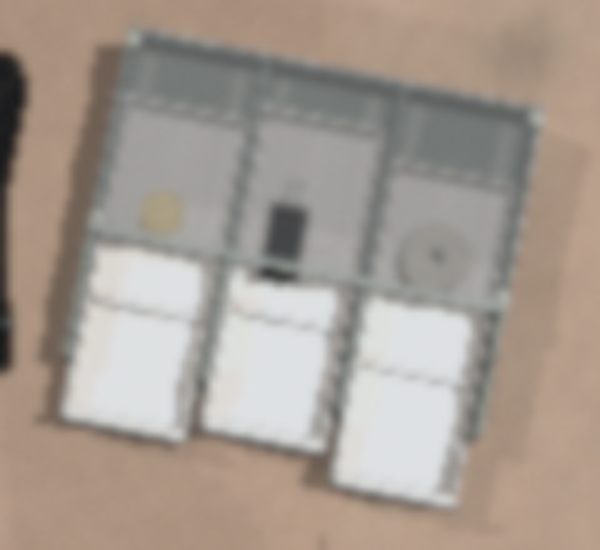

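The crop shows the pulley in the left tray, the black headshell in the middle tray at crop (287,232), and the counterweight in the right tray. Lip front edges run (62,418)-(183,440), (203,432)-(325,452) and (333,487)-(457,505). The case's back corners are at (135,38) and (537,118).

```bash
cat > h.py <<'E'
import numpy as np,cv2
def ray(c,uv,z):
    f=210/np.tan(np.radians(c['vfov']/2));R=cv2.Rodrigues(np.array(c['rvec'],float))[0];t=np.array(c['tvec'],float).ravel()
    C=-R.T@t;d=R.T@np.array([(uv[0]-c['cx'])/f,(uv[1]-c['cy'])/f,1])
    return C+d*(z-C[2])/d[2]
E
python3 - <<'E'
from h import *
import pickle
c=pickle.load(open('top.pkl','rb'))
P=lambda u,v,z=.04:ray(c,((u+.5)/5-.5+275,(v+.5)/5-.5+90),z)
a,b=P(135,38),P(537,118);d=a-b;print(a,b,np.linalg.norm(d))
yaw=np.arctan2(-d[0],d[1]);print('yaw',np.degrees(yaw))
X=np.array([np.cos(yaw),np.sin(yaw),0]);Y=np.array([-np.sin(yaw),np.cos(yaw),0])
o=(a+b)/2-.105*X;o[2]=0;print('rack',o)
for l,r in(((62,418),(183,440)),((203,432),(325,452)),((333,487),(457,505))):
    l,r=P(*l),P(*r);m=(l+r)/2-o
    print(np.linalg.norm(l-r),'out lip rack x,y',m@X,m@Y,'world',m+o,'q',-(m@X)-.083)
for u,v,z in((235,220,.068),(382,281,.025),(189,182,.02),(187,232,.01)):print(ray(c,(u,v),z))
E
```

```text
[ 0.74073243 -0.08389788  0.04      ] [ 0.69892342 -0.29755971  0.04      ] 0.21771396809087293
yaw -11.071649853611893
rack [ 0.61678221 -0.17056497  0.        ]
0.06500241991331569 out lip rack x,y -0.10106769312253858 0.0740484928311829 world [ 0.53181561 -0.07848601  0.04      ] q 0.018067693122538572
0.06525145680327629 out lip rack x,y -0.09300888580079382 -0.0005719470578359269 world [ 0.52539459 -0.15326518  0.04      ] q 0.010008885800793815
0.0660013924988126 out lip rack x,y -0.10734747164952235 -0.07386349197535247 world [ 0.49724823 -0.22243908  0.04      ] q 0.024347471649522348
[0.41254092 0.08628765 0.068     ]
[ 0.25428677 -0.29981191  0.025     ]
[0.51427401 0.21697036 0.02      ]
[0.37989505 0.22241442 0.01      ]
```

carry_out(increments=[[0, 0, -0.105, 0, 0, 0, 0], [0, 0, -0.105, 0, 0, 0, 0], [0, 0, 0, -0.095, -0.174, 0, 0], [0, 0, 0, -0.095, -0.174, 0, 0], [0, 0, 0, -0.095, -0.174, 0, 0], [0, 0, 0, -0.095, -0.174, 0, 0], [0, 0, 0, -0.095, -0.174, 0, 0], [0, 0, 0, -0.095, -0.174, 0, 0], [0, 0, 0, -0.095, -0.174, 0, 0], [0, 0, 0, -0.095, -0.174, 0, 0]])

```text
t: 0.93
ee_pos: [0.3204, 0.3075, 0.2265]
eef_rot: [[-0.983, 0.182, -0.0], [0.182, 0.983, -0.0], [0.0, -0.0, -1.0]]
contact_force: [0.1, -0.2, 0.1]
gripper_width: 0.0295
grasp_force: 0.0
```

carry_out(increments=[[0, 0, 0, -0.095, -0.174, 0, 0], [0, 0, 0, -0.095, -0.174, 0, 0], [0, 0, 0, -0.095, -0.174, 0, 0], [0, 0, 0, -0.095, -0.174, 0, 0], [0, 0, 0, -0.095, -0.174, 0, 0], [0, 0, 0, -0.095, -0.174, 0, 0], [0, 0, 0, -0.095, -0.174, 0, 0], [0, 0, 0, -0.095, -0.174, 0, 0], [0, 0, 0, -0.095, -0.174, 0, 0], [0, 0, 0, -0.095, -0.174, 0, 0]])

```text
t: 1.77
ee_pos: [0.4438, -0.069, 0.2267]
eef_rot: [[-0.983, 0.182, -0.0], [0.182, 0.983, -0.0], [0.0, -0.0, -1.0]]
contact_force: [1.6, -0.0, 1.1]
gripper_width: 0.0007
grasp_force: 0.0
```

carry_out(increments=[[0, 0, 0, 0, -0.17, 0, 0], [0, 0, 0, 0, -0.17, 0, 0], [0, 0, 0, 0, 0, 0, 0], [0, 0, 0, 0, 0, 0, 0]])

```text
t: 2.1
ee_pos: [0.4307, -0.1358, 0.2264]
eef_rot: [[-0.982, 0.187, -0.001], [0.187, 0.982, -0.0], [0.001, -0.0, -1.0]]
contact_force: [1.0, 0.1, 0.1]
gripper_width: 0.0002
grasp_force: 0.0
```

```bash
python3 - <<'E'
from cell import arm
import cv2,pickle
s=arm.sense();c=arm.camera('wrist');print(s['ee_pos'],c['vfov'],c['hand_eye'])
pickle.dump((s,c),open('w1.pkl','wb'))
cv2.imwrite('pics/wrist1.png',c['img'])
E
```

```text
[ 0.43070765 -0.13582299  0.22637735] 65.2401959876095 [[ 7.44687882e-04 -9.51405651e-01 -3.07939496e-01  8.44005866e-02]
 [ 9.99999456e-01  4.83530972e-04  9.24380867e-04 -2.07730985e-04]
 [-7.30562896e-04 -3.07940017e-01  9.51405493e-01 -1.58016501e-01]
 [ 0.00000000e+00  0.00000000e+00  0.00000000e+00  1.00000000e+00]]
```

View pics/wrist1.png

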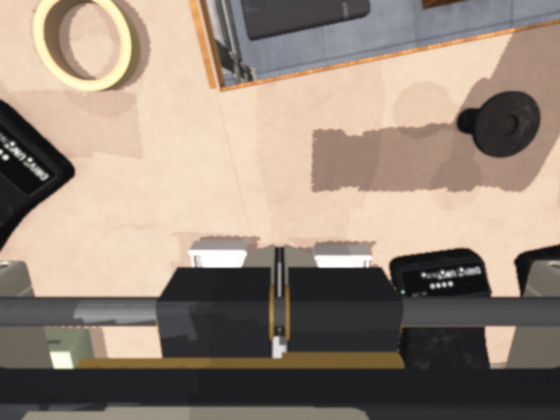

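The wrist view shows the right tray's lip at (190–248, 242) and the left tray's at (314–372, 246). The fingers hide the middle one.

```bash
python3 - <<'E'
import numpy as np,pickle
s,c=pickle.load(open('w1.pkl','rb'))
H=np.array(c['hand_eye']);R=np.array(s['eef_rot']);p=np.array(s['ee_pos']);f=210/np.tan(np.radians(c['vfov']/2))
C=R@H[:3,3]+p
for u,v in((190,242),(248,241),(314,246),(372,246)):
    d=R@H[:3,:3]@np.array([(u-c['cx'])/f,(v-c['cy'])/f,1]);print((u,v),C+d*(.04-C[2])/d[2])
E
```

```text
(190, 242) [ 0.48287208 -0.24944537  0.04      ]
(248, 241) [ 0.49401856 -0.1838996   0.04      ]
(314, 246) [ 0.51428046 -0.1106418   0.04      ]
(372, 246) [ 0.52670413 -0.04506755  0.04      ]
```

carry_out(increments=[[0, 0, 0, -0.09, 0.185, 0, 0], [0, 0, 0, -0.09, 0.185, 0, 0], [0, 0, 0, 0, 0, 0.2, 0], [0, 0, 0, 0, 0, 0.2, 0], [0, 0, 0, 0, 0, 0.2, 0], [0, 0, 0, 0, 0, 0.2, 0], [0, 0, 0, 0, 0, 0.1, 0], [0, 0, 0, 0, 0, 0.1, 0], [0, 0, 0, 0, 0, 0, 0], [0, 0, 0, 0, 0, 0, 0]])

```text
t: 2.98
ee_pos: [0.4795, -0.0659, 0.026]
eef_rot: [[-0.984, 0.18, -0.003], [0.18, 0.984, 0.001], [0.003, 0.001, -1.0]]
contact_force: [0.0, 0.4, 0.2]
gripper_width: 0.0001
grasp_force: 0.0
```

carry_out(increments=[[0, 0, 0, -0.06, 0, 0, 0], [0, 0, 0, -0.04, 0, 0, 0], [0, 0, 0, -0.025, 0, 0, 0], [0, 0, 0, -0.025, 0, 0, 0], [0, 0, 0, -0.025, 0, 0, 0], [0, 0, 0, -0.025, 0, 0, 0], [0, 0, 0, 0, 0, 0, 0]])

```text
t: 3.57
ee_pos: [0.5211, -0.0752, 0.0271]
eef_rot: [[-0.983, 0.182, 0.002], [0.182, 0.983, -0.0], [-0.002, 0.0, -1.0]]
contact_force: [-0.6, 0.2, -0.6]
gripper_width: 0.0004
grasp_force: 0.0
```

carry_out(increments=[[0, 0, 0, -0.025, 0, 0, 0], [0, 0, 0, -0.025, 0, 0, 0], [0, 0, 0, 0, 0, 0, 0]])

```text
t: 3.82
ee_pos: [0.5298, -0.0769, 0.0265]
eef_rot: [[-0.983, 0.182, -0.0], [0.182, 0.983, 0.0], [0.0, -0.0, -1.0]]
contact_force: [-1.3, 0.3, -0.4]
gripper_width: 0.0006
grasp_force: 0.1
```

carry_out(increments=[[0, 0, 0, -0.02, 0, 0, 0], [0, 0, 0, 0, 0, 0, 0]])

```text
t: 3.98
ee_pos: [0.5336, -0.0776, 0.0265]
eef_rot: [[-0.983, 0.182, -0.0], [0.182, 0.983, 0.0], [0.0, -0.0, -1.0]]
contact_force: [-0.9, 0.3, -1.2]
gripper_width: 0.0008
grasp_force: 0.4
```

carry_out(increments=[[0, 0, 0, -0.02, 0, 0, 0], [0, 0, 0, 0, 0, 0, 0]])

```text
t: 4.15
ee_pos: [0.5378, -0.0784, 0.0266]
eef_rot: [[-0.983, 0.182, 0.0], [0.182, 0.983, -0.0], [-0.0, -0.0, -1.0]]
contact_force: [-1.1, -0.4, -1.3]
gripper_width: 0.0003
grasp_force: 0.6
```

carry_out(increments=[[0, 0, 0, -0.02, 0, 0, 0], [0, 0, 0, 0, 0, 0, 0]])

```text
t: 4.32
ee_pos: [0.542, -0.0791, 0.0267]
eef_rot: [[-0.983, 0.182, 0.0], [0.182, 0.983, -0.0], [-0.0, -0.0, -1.0]]
contact_force: [-1.1, -0.3, -0.6]
gripper_width: 0.0002
grasp_force: 0.5
```

carry_out(increments=[[0, 0, 0, -0.02, 0, 0, 0], [0, 0, 0, 0, 0, 0, 0]])

```text
t: 4.48
ee_pos: [0.5461, -0.0799, 0.0268]
eef_rot: [[-0.983, 0.182, 0.001], [0.182, 0.983, -0.0], [-0.001, 0.0, -1.0]]
contact_force: [-0.6, -0.7, 0.2]
gripper_width: 0.0005
grasp_force: 0.4
```

carry_out(increments=[[0, 0, 0, -0.015, 0, 0, 0], [0, 0, 0, 0, 0, 0, 0]])

```text
t: 4.65
ee_pos: [0.5481, -0.0802, 0.0266]
eef_rot: [[-0.983, 0.182, -0.001], [0.182, 0.983, 0.0], [0.001, -0.0, -1.0]]
contact_force: [-3.4, 0.8, 1.6]
gripper_width: 0.0003
grasp_force: 1.6
```

```bash
python3 - <<'E'
from cell import arm
import cv2
print(arm.sense()['contact_force'])
a=arm.camera('scene')['img'][140:275,270:420];b=arm.camera('top')['img'][90:200,275:395]
a=cv2.resize(a,(400,360),interpolation=cv2.INTER_CUBIC);b=cv2.resize(b,(393,360),interpolation=cv2.INTER_CUBIC)
cv2.imwrite('pics/c2.png',cv2.hconcat([a,b]))
E
```

```text
[-3.44023423  0.76075929  1.59596062]
```

View pics/c2.png

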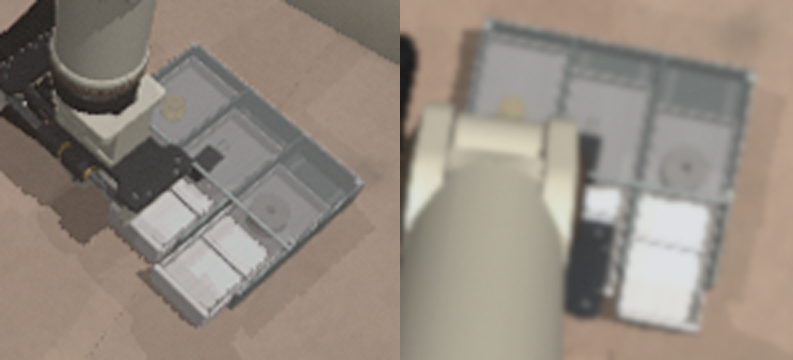

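The left tray now reaches the case's back and the force is rising, so it should be at its stop. I'll press a little more to confirm.

carry_out(increments=[[0, 0, 0, -0.03, 0, 0, 0], [0, 0, 0, 0, 0, 0, 0]])

```text
t: 4.92
ee_pos: [0.5482, -0.0802, 0.0257]
eef_rot: [[-0.983, 0.182, -0.012], [0.182, 0.983, 0.002], [0.012, -0.0, -1.0]]
contact_force: [-15.2, 3.0, 11.7]
gripper_width: 0.0005
grasp_force: 7.9
```

carry_out(increments=[[0, 0, 0, 0.165, 0, 0, 0], [0, 0, 0, 0.165, 0, 0, 0], [0, 0, 0, 0, -0.185, 0, 0], [0, 0, 0, 0, -0.185, 0, 0], [0, 0, 0, 0, -0.185, 0, 0], [0, 0, 0, 0, -0.185, 0, 0], [0, 0, 0, 0, 0, 0, 0]])

```text
t: 5.5
ee_pos: [0.4616, -0.2252, 0.0277]
eef_rot: [[-0.981, 0.192, 0.003], [0.192, 0.981, -0.007], [-0.004, -0.006, -1.0]]
contact_force: [0.4, -1.3, -0.0]
gripper_width: 0.0002
grasp_force: 0.0
```

carry_out(increments=[[0, 0, 0, -0.05, 0, 0, 0], [0, 0, 0, -0.05, 0, 0, 0], [0, 0, 0, -0.025, 0, 0, 0], [0, 0, 0, -0.025, 0, 0, 0], [0, 0, 0, -0.025, 0, 0, 0], [0, 0, 0, -0.025, 0, 0, 0], [0, 0, 0, -0.025, 0, 0, 0], [0, 0, 0, 0, 0, 0, 0]])

```text
t: 6.17
ee_pos: [0.5079, -0.2222, 0.0266]
eef_rot: [[-0.984, 0.18, 0.001], [0.18, 0.984, 0.0], [-0.001, 0.0, -1.0]]
contact_force: [-0.1, 0.8, -0.5]
gripper_width: 0.0005
grasp_force: 0.1
```

carry_out(increments=[[0, 0, 0, -0.025, 0, 0, 0], [0, 0, 0, -0.025, 0, 0, 0], [0, 0, 0, 0, 0, 0, 0]])

```text
t: 6.42
ee_pos: [0.5175, -0.2249, 0.0267]
eef_rot: [[-0.983, 0.182, 0.001], [0.182, 0.983, -0.0], [-0.001, -0.0, -1.0]]
contact_force: [-0.2, 0.7, -0.9]
gripper_width: 0.0007
grasp_force: 0.3
```

carry_out(increments=[[0, 0, 0, -0.025, 0, 0, 0], [0, 0, 0, 0, 0, 0, 0]])

```text
t: 6.58
ee_pos: [0.5198, -0.2257, 0.0263]
eef_rot: [[-0.983, 0.182, -0.004], [0.182, 0.983, 0.001], [0.004, 0.0, -1.0]]
contact_force: [-5.4, 2.2, 2.3]
gripper_width: 0.0001
grasp_force: 2.6
```

carry_out(increments=[[0, 0, 0, -0.025, 0, 0, 0], [0, 0, 0, 0, 0, 0, 0]])

```text
t: 6.75
ee_pos: [0.5199, -0.2257, 0.0256]
eef_rot: [[-0.983, 0.183, -0.013], [0.183, 0.983, 0.004], [0.013, 0.001, -1.0]]
contact_force: [-15.7, 4.6, 12.6]
gripper_width: 0.0006
grasp_force: 8.0
```

carry_out(increments=[[0, 0, 0, 0.125, 0, 0, 0], [0, 0, 0, 0, 0, -0.2, 0], [0, 0, 0, 0, 0, -0.2, 0], [0, 0, 0, -0.125, 0.185, 0, 0], [0, 0, 0, -0.125, 0.185, 0, 0], [0, 0, 0, 0, 0, 0, 0], [0, 0, 0, 0, 0, 0, 0]])

```text
t: 7.33
ee_pos: [0.5634, -0.1599, 0.1077]
eef_rot: [[-0.984, 0.176, 0.004], [0.176, 0.984, 0.0], [-0.004, 0.001, -1.0]]
contact_force: [-0.3, -0.8, 0.3]
gripper_width: 0.0007
grasp_force: 0.0
```

```bash
python3 - <<'E'
from cell import arm
import cv2
s=arm.sense();print(s['ee_pos'],s['eef_rot'])
a=arm.camera('scene')['img'][140:275,270:420];b=arm.camera('wrist')['img'][170:360,150:410]
a=cv2.resize(a,(400,360),interpolation=cv2.INTER_CUBIC);b=cv2.resize(b,(400,292))
b=cv2.copyMakeBorder(b,0,68,0,0,cv2.BORDER_CONSTANT)
cv2.imwrite('pics/c3.png',cv2.hconcat([a,b]))
E
```

```text
[ 0.56344971 -0.15987822  0.10766557] [[-9.84309858e-01  1.76400496e-01  4.11920021e-03]
 [ 1.76403879e-01  9.84317759e-01  4.70046394e-04]
 [-3.97168550e-03  1.18931420e-03 -9.99991406e-01]]
```

View pics/c3.png

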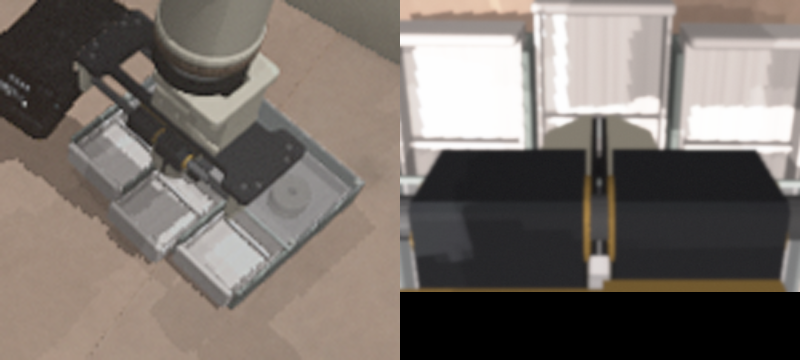

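Both outer trays are home and level. The fingers are centred over the middle tray's empty front space, so I'll lower them there.

carry_out(increments=[[0, 0, 0, 0.02, 0, 0.1, 0], [0, 0, 0, 0, 0, 0.12, 0], [0, 0, 0, 0, 0, 0.1, 0], [0, 0, 0, 0, 0, 0.1, 0], [0, 0, 0, 0, 0, 0, 0]])

```text
t: 7.85
ee_pos: [0.5519, -0.1633, 0.0188]
eef_rot: [[-0.983, 0.185, -0.007], [0.185, 0.983, 0.001], [0.007, -0.001, -1.0]]
contact_force: [-0.2, 0.1, 0.1]
gripper_width: 0.0003
grasp_force: 0.0
```

carry_out(increments=[[0, 0, 0, 0, 0.025, -0.02, 0], [0, 0, 0, 0.03, 0, 0, 0], [0, 0, 0, 0.03, 0, 0, 0], [0, 0, 0, 0.03, 0, 0, 0], [0, 0, 0, 0.03, 0, 0, 0], [0, 0, 0, 0.03, 0, 0, 0], [0, 0, 0, 0.03, 0, 0, 0], [0, 0, 0, 0, 0, 0, 0]])

```text
t: 8.52
ee_pos: [0.5203, -0.1504, 0.027]
eef_rot: [[-0.983, 0.182, -0.001], [0.182, 0.983, 0.0], [0.001, -0.0, -1.0]]
contact_force: [-0.3, -0.2, 1.0]
gripper_width: 0.0
grasp_force: 0.3
```

carry_out(increments=[[0, 0, 0, 0.03, 0, 0, 0], [0, 0, 0, 0.03, 0, 0, 0], [0, 0, 0, 0.03, 0, 0, 0], [0, 0, 0, 0.03, 0, 0, 0], [0, 0, 0, 0.03, 0, 0, 0], [0, 0, 0, 0.03, 0, 0, 0], [0, 0, 0, 0.03, 0, 0, 0], [0, 0, 0, 0, 0, 0, 0]])

```text
t: 9.18
ee_pos: [0.4781, -0.1424, 0.0264]
eef_rot: [[-0.983, 0.182, -0.003], [0.182, 0.983, 0.001], [0.003, 0.0, -1.0]]
contact_force: [0.5, 0.1, 0.3]
gripper_width: 0.0003
grasp_force: 0.0
```

carry_out(increments=[[0, 0, 0, 0.025, 0, 0, 0], [0, 0, 0, 0.025, 0, 0, 0], [0, 0, 0, 0.025, 0, 0, 0], [0, 0, 0, 0, 0, 0, 0]])

```text
t: 9.52
ee_pos: [0.4638, -0.1398, 0.0264]
eef_rot: [[-0.983, 0.182, -0.002], [0.182, 0.983, 0.001], [0.002, 0.0, -1.0]]
contact_force: [0.1, 0.6, -0.1]
gripper_width: 0.0004
grasp_force: 0.0
```

carry_out(increments=[[0, 0, 0, 0.025, 0, 0, 0], [0, 0, 0, 0, 0, 0, 0]])

```text
t: 9.68
ee_pos: [0.462, -0.1396, 0.027]
eef_rot: [[-0.983, 0.182, 0.003], [0.182, 0.983, -0.001], [-0.003, -0.0, -1.0]]
contact_force: [4.8, -1.4, -3.3]
gripper_width: 0.0005
grasp_force: 2.3
```

carry_out(increments=[[0, 0, 0, 0.025, 0, 0, 0], [0, 0, 0, 0, 0, 0, 0]])

```text
t: 9.85
ee_pos: [0.4619, -0.1396, 0.028]
eef_rot: [[-0.983, 0.182, 0.012], [0.182, 0.983, -0.003], [-0.013, -0.001, -1.0]]
contact_force: [14.1, -2.3, -9.6]
gripper_width: 0.0004
grasp_force: 6.6
```

The tray is at its stop, close to where I expected it. I'll ease the fingers off the lip and rise clear.

carry_out(increments=[[0, 0, 0, -0.1, 0, 0, 0], [0, 0, 0, 0, 0, 0, 0], [0, 0, 0, 0, 0, -0.15, 0], [0, 0, 0, 0, 0, -0.2, 0], [0, 0, 0, 0, 0, -0.2, 0], [0, 0, 0, 0, 0, -0.2, 0], [0, 0, 0, 0.2, 0, 0, 0], [0, 0, 0, 0.1, 0, 0, 0], [0, 0, 0, 0, 0, 0, 0], [0, 0, 0, 0, 0, 0, 0]])

```text
t: 10.68
ee_pos: [0.4145, -0.1309, 0.1765]
eef_rot: [[-0.983, 0.182, -0.001], [0.182, 0.983, 0.0], [0.001, 0.0, -1.0]]
contact_force: [0.8, 0.1, 0.3]
gripper_width: 0.0003
grasp_force: 0.0
```

```bash
python3 - <<'E'
from cell import arm
import cv2
print(arm.sense()['ee_pos'],arm.sense()['contact_force'])
a=arm.camera('scene')['img'];b=arm.camera('top')['img'][90:240,255:405]
cv2.imwrite('pics/c4.png',cv2.hconcat([a[130:400,160:440],cv2.resize(b,(270,270))]))
E
```

```text
[ 0.41447906 -0.13086429  0.17654828] [0.81166027 0.07124954 0.29598088]
```

View pics/c4.png

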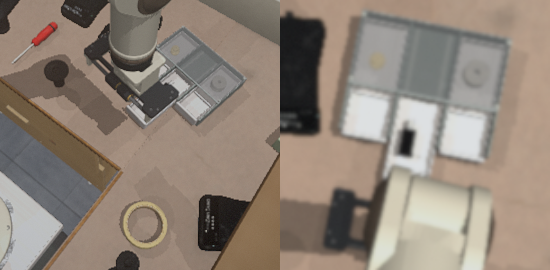

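The middle tray is fully out with the headshell in it. The outer trays are home, and the bearing, screwdriver and tape are where they were.

```bash
python3 -c "
from cell import arm
print(arm.sign_off())"
```

```text
the job is handed in; nothing more can be done
None
```

The middle tray, which holds the headshell, is drawn out to its stop and the left and right trays are pushed fully home; all parts are still in their trays, the bearing, screwdriver and tape were not touched, and the job is handed in after about 11 s of robot time.

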